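# Add the second slotted weight to the gauge tester

### The job

The dead-weight gauge tester on the bench has one slotted weight on its pan. Take the loose slotted weight of the same size, slide it sideways under the head of the stem until the stem stands at its middle, and set it down flat on the first weight with its slot facing the opposite way from the slot below. Leave the smaller slotted weight where it lies.

Things in the scene. Friction and masses are not known exactly. Their poses are not given: they have to be found in the camera images.
- spare_center (a point): Centre, half-way up, of the loose slotted weight to add: plain steel disc, 80 mm across, 18 mm thick, 0.35 kg, flat on the bench. Two parallel grip flats 60 mm apart face its own +y and -y (53 mm long, mid-length at the centre). Its slot opens to its own +x: 20 mm wide, from the rim to 8 mm past the centre, mouth flared to 34 mm. z up. Things near it are under 20 mm high.
- fitted_slot (a point): Slot mouth, half-way up, of the weight already on the tester: same shape and size as the loose one, lying loose and flat on the pan with the stem near its middle. The point is on the rim, 40 mm from that weight's centre; its +x points out of the slot, roughly towards the robot. z up. Its top face is 9 mm above this point.
- stem (a point): Tester's fixed upright stem: point on its axis at the underside of its head, 92 mm above the bench. Stem 8 mm thick; head 30 mm across, 10 mm high, too wide for the slots. Pan 86 mm across, its top 52 mm below this point; the fitted weight's top is 34 mm below it, the added one's will be 16 mm below. z up; +x points to the round gauge, 88 mm away, no higher than the head.
- small_center (a point): Centre, half-way up, of the smaller slotted weight, 52 mm across, 12 mm thick, not wanted; it stays where it lies. (A closed steel collar, 68 mm across, 18 mm high, lies near too.)
Things that resemble listed ones, but are neither listed nor needed, are in the scene too. What is shaped like the part that bears spare_center but brown or pink is not meant.

How it is judged:
By the outcome, as a careful person would: the job done as asked, in the order asked, and still so for the second after the job is handed in, with the robot touching nothing.
It also fails if it takes over 38 s, if anything falls off the work surface, if the arm or the gripper's body presses on something with over 40 N, if the wrist force passes 120 N, or if a joint passes its speed limit or range.

### The arm

A 6-joint arm with a two-finger parallel gripper is mounted at the origin on a cart in front of the work surface, level with it; the furniture and walls round the work are solid. World frame = base frame: x ahead of the robot, y to its left, z up, the work surface at z = 0. Lengths are in m, angles in rad, forces in N, time in s.
With the tool pointing down it reaches from about 0.3 to 0.95 m from the base axis. Payload 3.1 kg.
Tool frame: the origin (TCP) lies midway between the tips of the shut fingers; the grasp point (between the pads) lies 19 mm behind it; z points along the fingers, y is the direction in which the jaws open and shut (so a half turn about z gives the same grasp; the last joint's range is limited). The gripper opens to 85 mm and grips with 20 to 120 N. Pads are 22 mm wide; open, the fingers measure 114 mm over their backs; the gripper's body (76 mm by 85 mm) begins 54 mm behind the grasp point. The pads swing forward as they close: fully open they stand 13 mm farther back than shut.
Start: joints at [1.074, 0.308, 1.634, -0, 1.2, -0.07], TCP at [0.259, 0.569, 0.209] pointing down, gripper open.
Joint ranges: [-3.06, 3.06], [-0.79, 1.96], [0.05, 2.63], [-1.19, 4.34], [0.05, 2.64], [-2.94, 2.94]. Speed limits (rad/s): [2.79, 2.79, 3.14, 3.14, 3.14, 3.14].

### API

Orientations are given as a rotation vector (axis times angle).
In Python, from rig import robot, eoat, read_camera, monitor gives the robot as it stands. Calls block until the motion is done:
- robot.move_ptp(position, orientation): joint-space move of the TCP to a pose.
- robot.line_to(position, frame=None, feed=0.15, until_force=None): straight line of the TCP; frame=None keeps the orientation; feed is the mean speed in m/s. With until_force (N) it stops when the force on the tool has changed by that much, and returns True; else False.
- robot.set_joints(angles): joint-space move.
- eoat.command_gripper(opening, strength=None): finger opening in m; strength is the grip in N (None keeps the last); returns when the fingers have stopped.
- robot.pause(seconds).
- robot.ik(position, orientation): joint angles nearest the present ones, or None.
- read_camera(name): name is "scene" or "top"; returns a dict with "pixels" (480x640x3 uint8, red, green, blue), "intrinsics" (3x3 intrinsics, pixels), "dist_coeffs" ([k1, k2, p1, p2, k3] as OpenCV has them; the pictures are not rectified), "extrinsics" (4x4, takes a point from world to camera coordinates). Camera axes: x right, y up, looking along -z (the intrinsics and any distortion apply to the point x, -y, -z); pixel columns grow to the right and rows downward; lengths in m; the calibration is good to about 2 mm. A picture is of the moment at which its call begins. There is no depth.
A pose or a line that the arm cannot do raises robot.Unreachable and nothing moves.
- robot.finish_job(): hands the job in, once; it reports no verdict.
Readings, each from a call of its own:
- monitor.current_clock(): time.
- monitor.current_q(): joint angles.
- monitor.current_qd(): joint speeds.
- monitor.current_joint_efforts(): joint torques, N m.
- monitor.current_eef_pos(): TCP position.
- monitor.current_tool_rot(): TCP orientation.
- monitor.current_force(): force on the tool from outside, world axes, zero at the start.
- monitor.current_torque(): the same for the moment, N m.
- monitor.current_opening(): finger opening in m.
Only numpy, scipy, OpenCV 4.12 (cv2) and the standard library are available. Lean on these libraries where they do the work, as an engineer would, in place of code of your own. Each camera call takes 0.05 s, during which the arm holds its last target.

## Working session

There is one attempt and no reset: what is moved stays moved. The work goes in short steps, each a Python script; the robot and the scene stay as the last script left them, time stands still between calls to the robot, and variables do not carry over. Pictures are saved under pics/ and viewed, and the job is handed in when it is done.

```bash
ls; mkdir -p pics; python3 - <<'E'
from rig import robot,eoat,read_camera,monitor
import cv2,numpy as np,pickle
for n in("scene","top"):
    d=read_camera(n);pickle.dump(d,open(n+"0.pkl","wb"))
    cv2.imwrite(f"pics/{n}0.png",d["pixels"][:,:,::-1])
    print(n,np.round(d["intrinsics"],1).tolist(),d["dist_coeffs"],np.round(d["extrinsics"],4).tolist())
print(monitor.current_clock(),monitor.current_tool_rot(),monitor.current_eef_pos(),monitor.current_opening())
E
```

```text
pics
scene [[501.3, 0.0, 325.8], [0.0, 501.3, 246.0], [0.0, 0.0, 1.0]] [-0.11672956  0.          0.          0.          0.        ] [[0.8114, -0.5841, -0.0227, -0.4487], [0.3862, 0.5064, 0.771, -0.219], [-0.4388, -0.6343, 0.6365, -0.8397], [0.0, 0.0, 0.0, 1.0]]
top [[590.4, 0.0, 328.6], [0.0, 590.4, 238.8], [0.0, 0.0, 1.0]] [-0.15005573  0.          0.          0.          0.        ] [[0.0291, -0.9993, 0.0224, -0.0933], [0.9955, 0.031, 0.0892, -0.5079], [-0.0898, 0.0197, 0.9958, -1.1155], [0.0, 0.0, 0.0, 1.0]]
0.1 [-0.66522859 -3.06972253  0.00325731] [0.25835936 0.56821466 0.20782003] 0.08564628191529473
```

View pics/scene0.png

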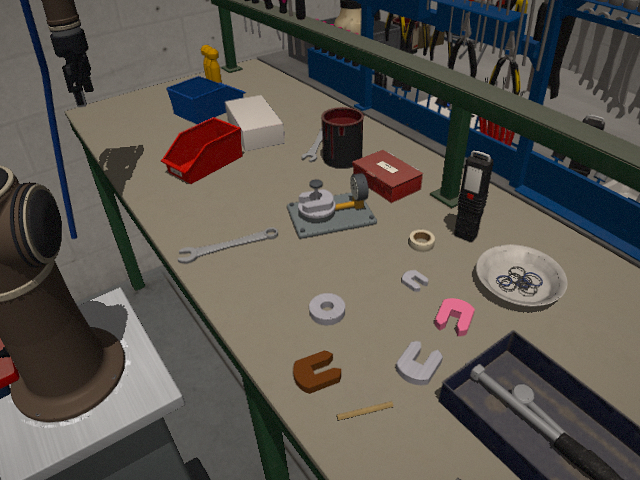

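View pics/top0.png

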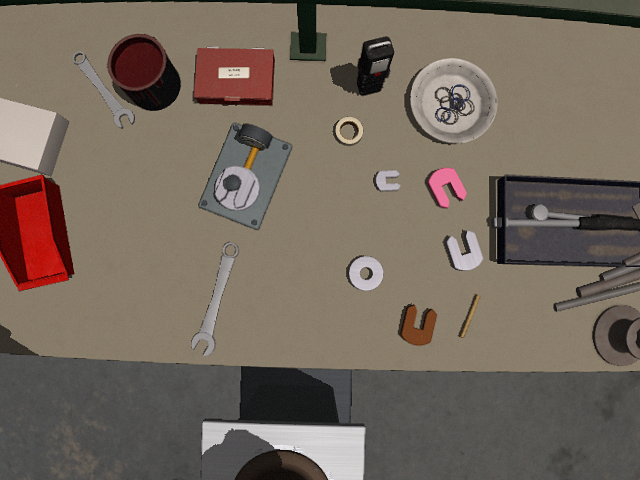

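Candidates in the top view: a steel U at (464,251), a pink U at (447,188), a brown U at (418,325), a small steel U at (387,181) and a closed collar at (366,273). Only the plain steel U at (464,251) fits, being large, steel and slotted. I'll confirm it in a crop.

```bash
python3 - <<'E'
import cv2,pickle,numpy as np
t=pickle.load(open("top0.pkl","rb"))["pixels"][:,:,::-1]; s=pickle.load(open("scene0.pkl","rb"))["pixels"][:,:,::-1]
a=cv2.resize(t[215:290,420:520],(400,300),interpolation=2); b=cv2.resize(t[115:235,190:300],(400,436),interpolation=2)[:300*436//300]
c=cv2.resize(s[330:390,380:460],(400,300),interpolation=2); d=cv2.resize(s[165:245,280:387],(400,300),interpolation=2)
b=cv2.resize(t[120:231,183:331],(400,300),interpolation=2)
cv2.imwrite("pics/crop1.png",np.vstack([np.hstack([a,b]),np.hstack([c,d])]))
E
```

```text
(no output)
```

View pics/crop1.png

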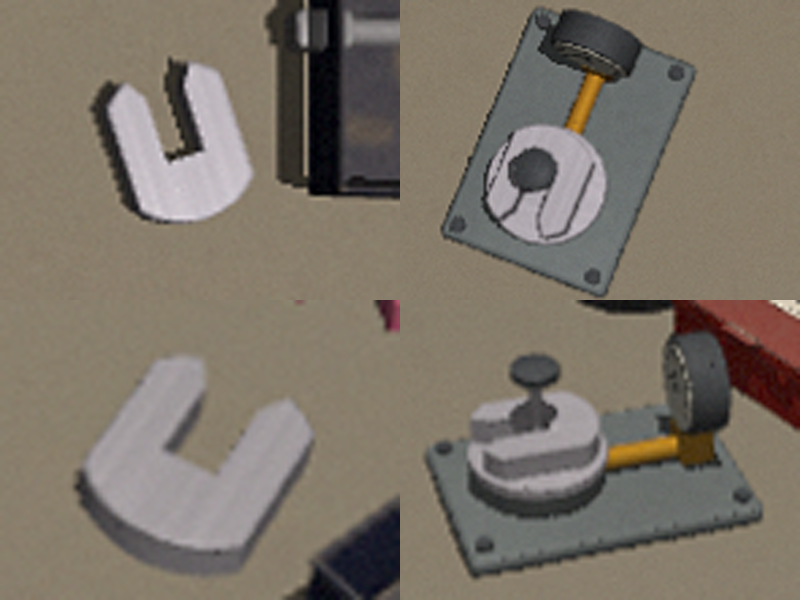

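The crop confirms it. The spare is plain steel, about 80 mm across, with its slot opening away from the robot. The fitted weight's slot opens towards the robot. Next I'll rectify onto the top-face planes and measure.

```bash
cat > h.py <<'E'
import numpy as np,cv2,pickle
def proj(d,P):
    P=np.asarray(P,float).reshape(-1,3); E=d["extrinsics"]; F=np.diag([1,-1,-1.]) 
    R=F@E[:3,:3]; t=F@E[:3,3]
    return cv2.projectPoints(P,cv2.Rodrigues(R)[0],t,d["intrinsics"],np.array(d["dist_coeffs"],float))[0].reshape(-1,2)
def ray(d,uv):
    F=np.diag([1,-1,-1.]);R=F@d["extrinsics"][:3,:3];t=F@d["extrinsics"][:3,3]
    n=cv2.undistortPoints(np.asarray(uv,float).reshape(-1,1,2),d["intrinsics"],np.array(d["dist_coeffs"],float)).reshape(-1,2)
    return -R.T@t,np.c_[n,np.ones(len(n))]@R
def plane(d,uv,z):
    o,v=ray(d,uv); return (o+v*((z-o[2])/v[:,2])[:,None])[:,:2]
def rect(d,cx,cy,z,half=.06,s=.0003): # image: up=+x, left=+y
    n=int(2*half/s);g=(np.arange(n)-n/2+.5)*s
    X,Y=np.meshgrid(cx-g,cy-g,indexing='ij')
    uv=proj(d,np.c_[X.ravel(),Y.ravel(),np.full(X.size,z)]).astype(np.float32)
    return cv2.remap(np.ascontiguousarray(d["pixels"][:,:,::-1]),uv[:,0].reshape(n,n),uv[:,1].reshape(n,n),cv2.INTER_CUBIC)
E
python3 - <<'E'
from h import *
T=pickle.load(open("top0.pkl","rb"));S=pickle.load(open("scene0.pkl","rb"))
def steel(d,box,z,thr):
    im=d["pixels"];hsv=cv2.cvtColor(im,cv2.COLOR_RGB2HSV)
    m=((hsv[...,1]<40)&(hsv[...,2]>thr)).astype(np.uint8)
    u0,v0,u1,v1=box;mm=np.zeros_like(m);mm[v0:v1,u0:u1]=m[v0:v1,u0:u1]
    c=max(cv2.findContours(mm,cv2.RETR_EXTERNAL,cv2.CHAIN_APPROX_NONE)[0],key=cv2.contourArea).reshape(-1,2)
    return plane(d,c,z),mm
for n,d,box in(("top",T,(435,215,490,285)),("scene",S,(385,330,450,392))):
  for thr in(130,150,170):
    p,mm=steel(d,box,.018,thr)
    r=cv2.minAreaRect((p*1000).astype(np.float32));M=cv2.moments((p*1000).astype(np.float32))
    print(n,thr,np.round(r[0],1),np.round(r[1],1),round(r[2],1),[round(M['m10']/M['m00'],1),round(M['m01']/M['m00'],1)],M['m00'])
print("small",plane(T,[[387,181]],.012),"head",plane(T,[[232,183]],.102), "headS",plane(S,[[316.5,183]],.102))
c=plane(T,[[237,188]],.058)[0];print(c)
a=rect(T,*c,.058);b=rect(S,*c,.058)
cv2.imwrite("pics/rect.png",np.hstack([a,b]))
c=plane(T,[[464,251]],.018)[0];print(c)
cv2.imwrite("pics/rects.png",np.hstack([rect(T,*c,.018),rect(S,*c,.018)]))
E
```

```text
top 130 [ 495.7 -346.6] [76.1 60.5] 19.4 [492.0, -348.2] 2989.863909168169
top 150 [ 495.3 -347.4] [73.6 59.2] 19.5 [491.8, -348.2] 2835.8831674209796
top 170 [ 494.9 -346.9] [72. 58.] 19.5 [491.2, -347.9] 2681.4970105425455
scene 130 [ 494.7 -346.5] [75.3 60.1] 19.5 [491.1, -348.0] 3055.914564448409
scene 150 [ 494.2 -346.7] [72.4 57.8] 19.6 [490.7, -348.4] 2761.9802857008763
scene 170 [ 469.3 -371.5] [2.  6.5] 52.5 [470.4, -372.8] 3.1532423002645373
small [[ 0.62975412 -0.19025496]] head [[0.5995489  0.10184629]] headS [[0.59833295 0.09374964]]
[0.59822098 0.09845962]
[ 0.49518988 -0.34428003]
```

View pics/rect.png

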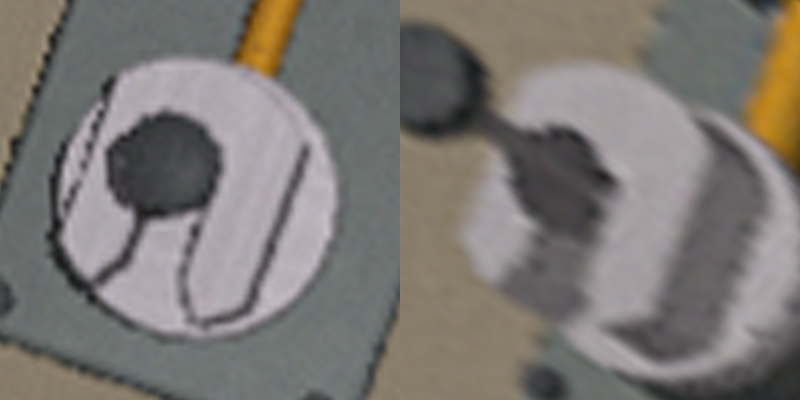

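View pics/rects.png

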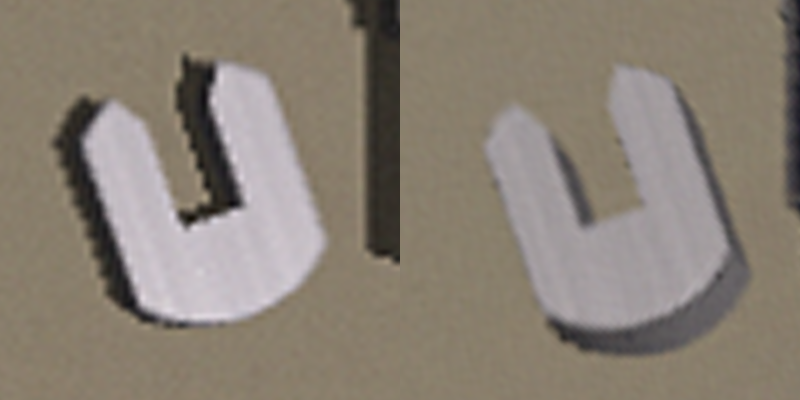

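```bash
python3 - <<'E'
from h import *
T=pickle.load(open("top0.pkl","rb"));S=pickle.load(open("scene0.pkl","rb"))
c=(.598,.098)
out=[]
for z,h in((.102,.03),(.04,.06)):
    row=[]
    for d in(T,S):
        im=cv2.resize(rect(d,*c,z,half=h,s=h/150),(300,300)); cv2.circle(im,(150,150),int((.015 if z>.1 else .043)/(h/150)),(0,0,255),1); row.append(im)
    out.append(np.hstack(row))
cv2.imwrite("pics/stem.png",np.vstack(out))
E
```

```text
(no output)
```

View pics/stem.png

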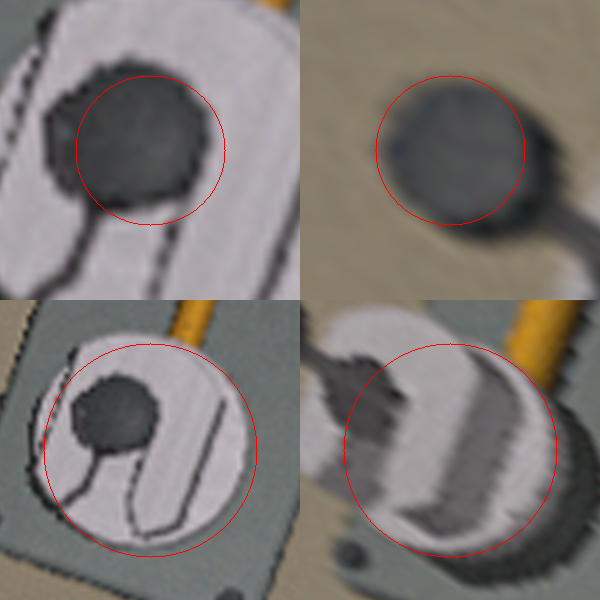

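```bash
cat >> h.py <<'E'
from scipy.spatial.transform import Rotation as Ro
def ori(a,s=1): # weight +x angle a (rad), s flips half turn
    y=s*np.array([-np.sin(a),np.cos(a),0]);z=np.array([0,0,-1.]);x=np.cross(y,z)
    return Ro.from_matrix(np.c_[x,y,z]).as_rotvec()
E
python3 - <<'E'
from h import *
from rig import robot
T=pickle.load(open("top0.pkl","rb"));S=pickle.load(open("scene0.pkl","rb"))
for z in(0,.02,.04):print(z,plane(T,[[497,178],[497,263],[497,240]],z).round(4).tolist(),plane(S,[[441,388],[513,333]],z).round(4).tolist())
for s in(1,-1):
  for a,p in((19.5,(.4935,-.3473,.08)),(19.5,(.4935,-.3473,-.003)),(-18.7,(.5,.135,.15)),(-18.7,(.6,.1,.06))):
    q=robot.ik(p,ori(np.radians(a),s));print(s,a,None if q is None else np.round(q,2))
tt=cv2.resize(T["pixels"][160:290,400:540,::-1],(560,520),interpolation=2);cv2.imwrite("pics/tray.png",tt)
ss=cv2.resize(S["pixels"][320:420,380:520,::-1],(700,500),interpolation=2);cv2.imwrite("pics/tray2.png",ss)
E
```

```text
0 [[0.6471, -0.4166], [0.4745, -0.4167], [0.5207, -0.4165]] [[0.4952, -0.4013], [0.6829, -0.3985]]
0.02 [[0.643, -0.4104], [0.4733, -0.4105], [0.5187, -0.4102]] [[0.4832, -0.4095], [0.6655, -0.4067]]
0.04 [[0.6388, -0.4042], [0.4722, -0.4042], [0.5168, -0.404]] [[0.4713, -0.4176], [0.6481, -0.415]]
1 19.5 [-0.69  0.42  1.77 -0.    0.95 -2.6 ]
1 19.5 [-0.69  0.54  1.8  -0.    0.81 -2.6 ]
1 -18.7 [ 0.18  0.17  1.94  0.    1.04 -1.06]
1 -18.7 [ 0.09  0.45  1.77  0.    0.92 -1.15]
-1 19.5 [-0.69  0.42  1.77 -0.    0.95  0.55]
-1 19.5 [-0.69  0.54  1.8  -0.    0.81  0.55]
-1 -18.7 [0.18 0.17 1.94 0.   1.04 2.08]
-1 -18.7 [0.09 0.45 1.77 0.   0.92 1.99]
```

View pics/tray2.png

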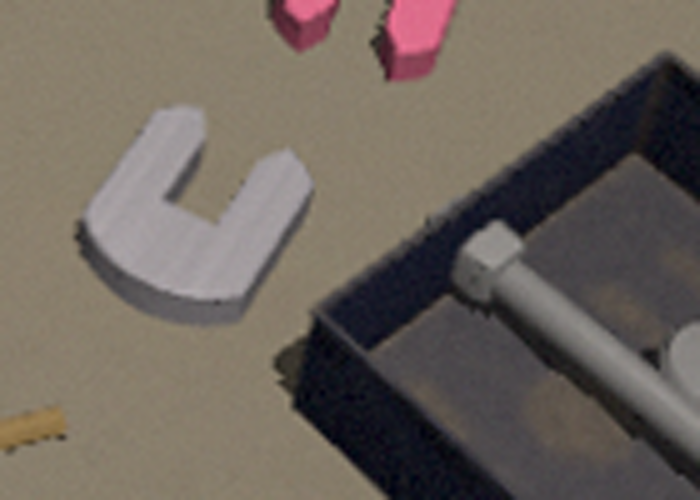

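View pics/tray.png

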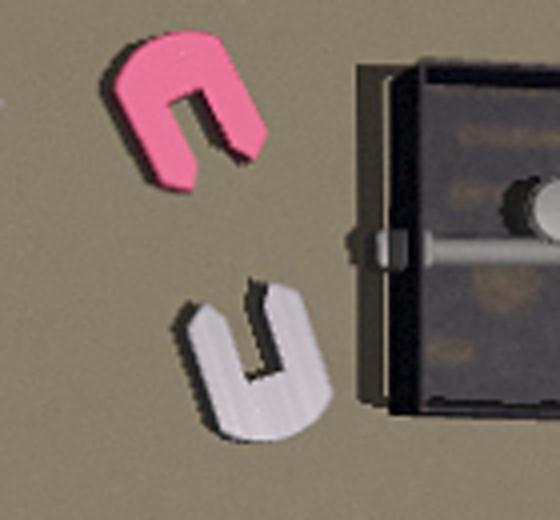

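Measurements so far:
- **Spare:** centre about (0.4935, -0.3473), slot angle 19.5°.
- **Fitted weight:** slot axis opposite to -18.7°.
- **Stem:** about (0.5995, 0.0993). The two cameras differ by about 4 mm, so I'll refine it against the held weight.

Now I'll grasp.

```bash
python3 - <<'E'
from h import *
from rig import robot,eoat,read_camera,monitor
a=np.radians(19.5);o=ori(a,-1);ck=monitor.current_clock
robot.move_ptp((.4935,-.3473,.12),o);print(ck())
eoat.command_gripper(.076,60);print(ck(),monitor.current_opening())
r=robot.line_to((.4935,-.3473,-.002),feed=.12,until_force=8);print(ck(),r,monitor.current_eef_pos())
for n in("scene","top"):
    d=read_camera(n);pickle.dump(d,open(n+"1.pkl","wb"));cv2.imwrite(f"pics/{n}1.png",cv2.resize(d["pixels"][150:390,300:620,::-1],(640,480)))
print(monitor.current_force())
E
```

```text
3.4167
3.675 0.07600203001324612
4.8417 False [ 0.49431858 -0.34796359 -0.00105737]
[0.32413545 0.12598186 1.20037526]
```

```bash
python3 -c "
import cv2,numpy as np
a=cv2.imread('pics/scene1.png');b=cv2.imread('pics/top1.png')
cv2.imwrite('pics/b1.png',np.hstack([a[240:480,80:480],b[60:300,150:550]]))"
```

```text
(no output)
```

View pics/b1.png

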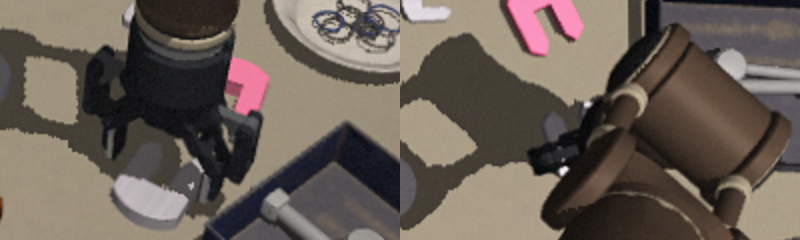

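The fingers straddle the weight, at about (130,160) and (220,180) in the left crop. I'll close and lift.

```bash
python3 - <<'E'
from h import *
from rig import robot,eoat,read_camera,monitor
ck=monitor.current_clock
eoat.command_gripper(.05,70);print(ck(),monitor.current_opening(),monitor.current_force(),monitor.current_eef_pos())
p=monitor.current_eef_pos();robot.line_to((p[0],p[1],.12),feed=.12);print(ck(),monitor.current_opening(),monitor.current_force())
# pre-insert: stem minus 80mm along slot axis, high
b=np.radians(-18.7);st=np.array([.5995,.0993]);w=st-.095*np.array([np.cos(b),np.sin(b)])
robot.move_ptp((*w,.12),ori(b,-1));print(ck(),monitor.current_opening(),monitor.current_eef_pos())
for n in("scene","top"):
    d=read_camera(n);pickle.dump(d,open(n+"2.pkl","wb"));cv2.imwrite(f"pics/{n}2.png",cv2.resize(d["pixels"][120:280,190:400,::-1],(630,480)))
E
```

```text
5.3167 0.05020920273350503 [-0.04458566 -0.25053392  0.40012178] [ 0.49355444 -0.34733761 -0.00184723]
6.4833 0.04984923999453205 [-0.88962666 -1.35466737 -0.92763637]
8.225 0.05035832105461852 [0.50979442 0.12919718 0.11992156]
```

View pics/scene2.png

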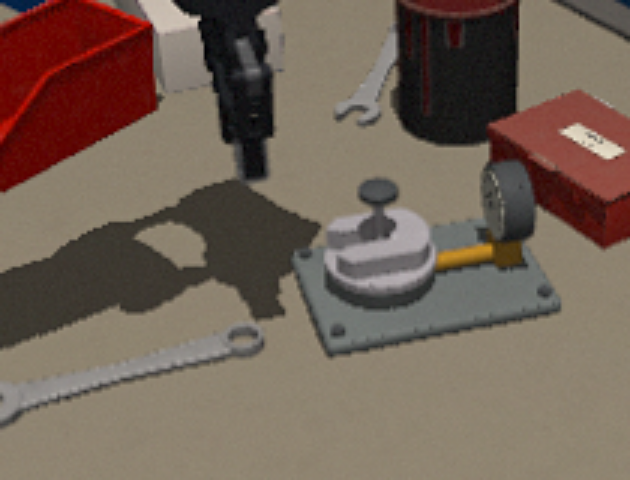

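View pics/top2.png

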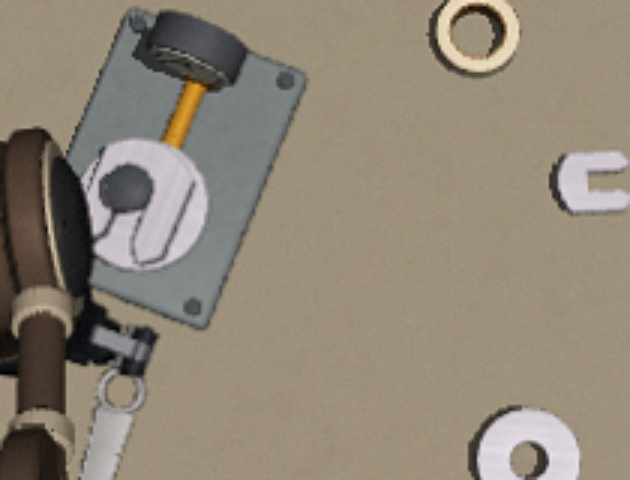

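The grasp missed: the opening reached the commanded 50 mm with nothing held. I'll look at where the spare is now.

```bash
python3 - <<'E'
from h import *
A=[]
for n,(u,v) in(("scene",(330,290)),("top",(380,170))):
    d=pickle.load(open(n+"2.pkl","rb"));A.append(cv2.resize(d["pixels"][v:v+150,u:u+130,::-1],(390,450),interpolation=2))
cv2.imwrite("pics/sp2.png",np.hstack(A))
d=pickle.load(open("scene1.pkl","rb"));cv2.imwrite("pics/sp1.png",cv2.resize(d["pixels"][260:400,330:490,::-1],(800,600)[0:2] and (640,560),interpolation=2))
E
```

```text
(no output)
```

View pics/sp2.png

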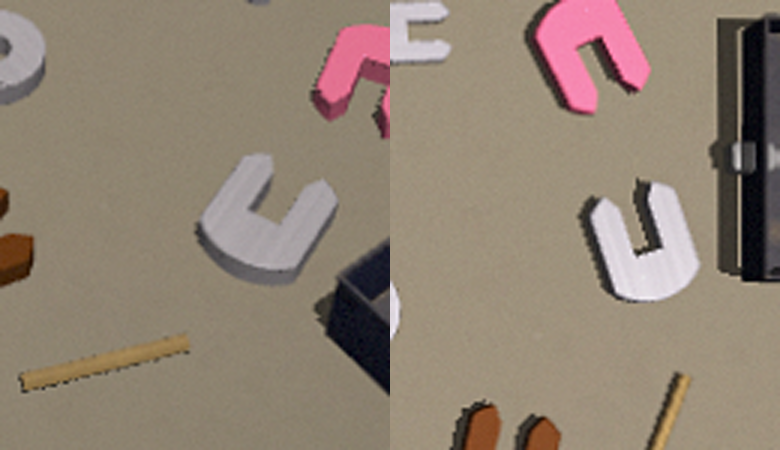

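View pics/sp1.png

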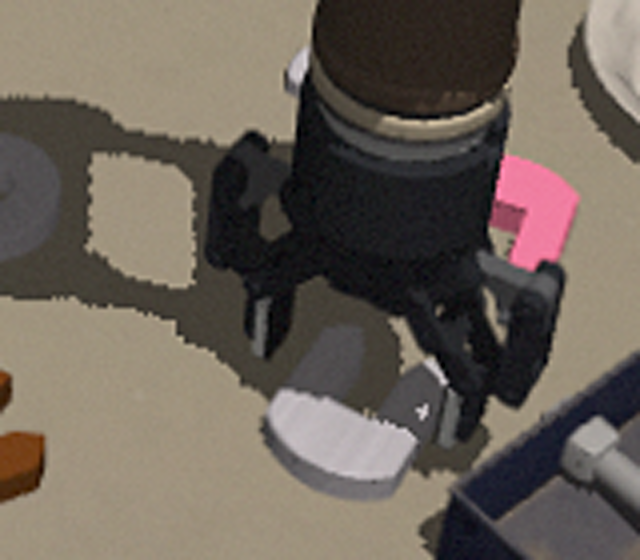

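```bash
python3 - <<'E'
from h import *
S=pickle.load(open("scene1.pkl","rb"))
for z in(0,.01,.02,.03):print(z,proj(S,[[.508,-.3885,z],[.480,-.3075,z]]).round(1).tolist())
for n,box in(("top",(435,215,498,290)),("scene",(385,330,450,392))):
    d=pickle.load(open(n+"2.pkl","rb"));hsv=cv2.cvtColor(d["pixels"],cv2.COLOR_RGB2HSV)
    m=((hsv[...,1]<40)&(hsv[...,2]>135)).astype(np.uint8);u0,v0,u1,v1=box;mm=0*m;mm[v0:v1,u0:u1]=m[v0:v1,u0:u1]
    c=max(cv2.findContours(mm,0,1)[0],key=cv2.contourArea).reshape(-1,2);r=cv2.minAreaRect((plane(d,c,.018)*1000).astype(np.float32));print(n,r)
E
```

```text
0 [[441.0, 378.9], [395.7, 356.1]]
0.01 [[441.8, 375.3], [396.2, 352.5]]
0.02 [[442.6, 371.6], [396.6, 348.7]]
0.03 [[443.4, 367.9], [397.0, 345.0]]
top ((495.6685485839844, -346.599365234375), (76.08421325683594, 60.51735305786133), 19.451480865478516)
scene ((494.6028137207031, -346.0772705078125), (75.29924774169922, 60.06975555419922), 19.72675132751465)
```

```bash
python3 - <<'E'
from h import *
b=np.radians(-18.7);n=np.array([-np.sin(b),np.cos(b)]);ax=np.array([np.cos(b),np.sin(b)])
w=np.array([.5098,.1292])
for nme in("scene","top"):
  d=pickle.load(open(nme+"2.pkl","rb"))
  im=d["pixels"]; u,v=(200,110) if nme=="scene" else (180,200)
  cr=cv2.resize(im[v:v+90,u:u+120,::-1],(720,540),interpolation=2)
  for k,z in enumerate((.12,.13,.14,.15)):
    for s in(1,-1):
      q=w+s*n*.025
      P=[(*(q+e*ax),z) for e in(-.011,.011)]
      uv=((proj(d,P)-[u,v])*6).astype(int)
      cv2.line(cr,tuple(map(int,uv[0])),tuple(map(int,uv[1])),[(0,0,255),(0,255,0),(255,255,0),(255,0,255)][k],1)
  cv2.imwrite(f"pics/tip_{nme}.png",cr)
E
```

```text
(no output)
```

View pics/tip_scene.png

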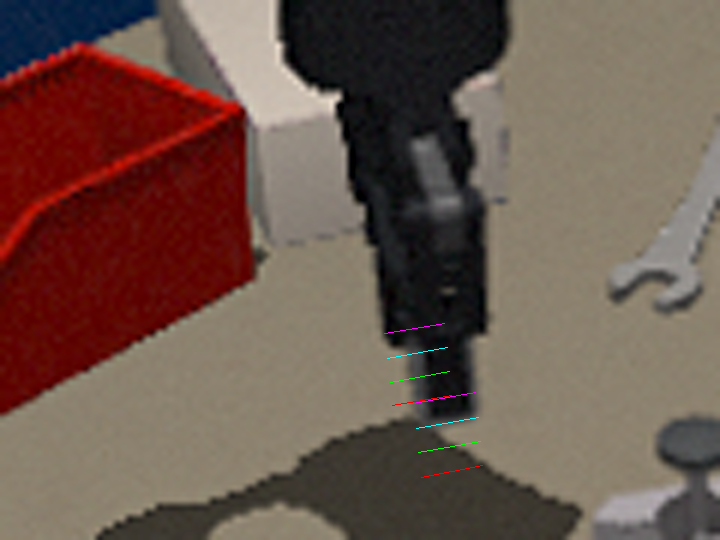

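The camera shows the fingertips about 20 mm above the TCP at this opening, which is why they closed over the weight. The spare hasn't moved. I'll redo it, finding the bench by touch and then raising a little.

```bash
python3 - <<'E'
from h import *
from rig import robot,eoat,read_camera,monitor
ck=monitor.current_clock
a=np.radians(19.5);c=(.4937,-.3472)
robot.move_ptp((*c,.06),ori(a,-1));eoat.command_gripper(.072,70);print(ck(),monitor.current_opening())
r=robot.line_to((*c,-.009),feed=.1,until_force=6)
print(ck(),r,monitor.current_eef_pos(),monitor.current_force())
if not r:
    r=robot.line_to((*c,-.026),feed=.04,until_force=6)
    print(ck(),r,monitor.current_eef_pos(),monitor.current_force())
E
```

```text
10.425 0.07174955315492894
11.2667 False [ 0.49415721 -0.3475938  -0.00867212] [ 0.34252284 -0.46518523  0.34546123]
11.8417 False [ 0.49351251 -0.3470257  -0.02631244] [0.2550037  0.06188175 0.01340234]
```

```bash
python3 - <<'E'
from h import *
from rig import robot,eoat,read_camera,monitor
d=read_camera("scene");pickle.dump(d,open("scene3.pkl","wb"))
cr=cv2.resize(d["pixels"][280:400,350:480,::-1],(650,600),interpolation=2)
a=np.radians(19.5);n=np.array([-np.sin(a),np.cos(a)]);ax=np.array([np.cos(a),np.sin(a)]);w=np.array([.4935,-.347])
for z,col in((0,(0,0,255)),(.01,(0,255,0)),(.02,(255,255,0))):
  for s in(1,-1):
    uv=((proj(d,[(*(w+s*n*.036+e*ax),z) for e in(-.011,.011)])-[350,280])*5).astype(int)
    cv2.line(cr,tuple(map(int,uv[0])),tuple(map(int,uv[1])),col,1)
cv2.imwrite("pics/s3.png",cr)
E
```

```text
(no output)
```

View pics/s3.png

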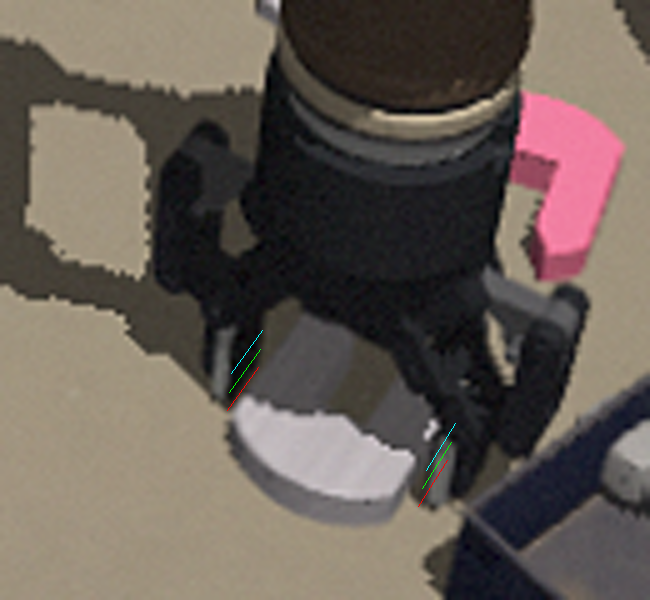

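The tips are beside the flats, at (228,400) and (430,490) in the crop, just above the bench. I'll raise 3 mm and close.

```bash
python3 - <<'E'
from h import *
from rig import robot,eoat,read_camera,monitor
ck=monitor.current_clock
p=monitor.current_eef_pos();robot.line_to((.4937,-.3472,-.0225),feed=.05)
eoat.command_gripper(.045,80);print(ck(),monitor.current_opening(),monitor.current_force(),monitor.current_eef_pos())
if monitor.current_opening()>.055:
    robot.line_to((.4937,-.3472,.10),feed=.15);print(ck(),monitor.current_opening(),monitor.current_force())
E
```

```text
12.4083 0.058045955278104 [-1.23864643  1.13857798  5.73267299] [ 0.49437782 -0.34771493 -0.02152839]
13.375 0.05798965261787352 [-0.26461212  0.7189766  -2.56028045]
```

It's held (opening 58 mm, load felt). I'll move to the pre-insert point in front of the stem at slide height and look.

```bash
python3 - <<'E'
from h import *
from rig import robot,eoat,read_camera,monitor
ck=monitor.current_clock
b=np.radians(-18.7);st=np.array([.5995,.0993]);w=st-.095*np.array([np.cos(b),np.sin(b)])
robot.move_ptp((*w,.10),ori(b,-1));print(ck())
robot.line_to((*w,.0445),feed=.12);print(ck(),monitor.current_opening(),monitor.current_eef_pos(),monitor.current_force())
A=[]
for n,(u,v) in(("scene",(230,130)),("top",(190,120))):
    d=read_camera(n);pickle.dump(d,open(n+"4.pkl","wb"));A.append(cv2.resize(d["pixels"][v:v+140,u:u+130,::-1],(400,430),interpolation=2))
cv2.imwrite("pics/p4.png",np.hstack(A))
E
```

```text
15.1167
15.725 0.05796821116709054 [0.5099205  0.12949576 0.04459025] [-0.39550158  0.6081603  -3.17905934]
```

View pics/p4.png

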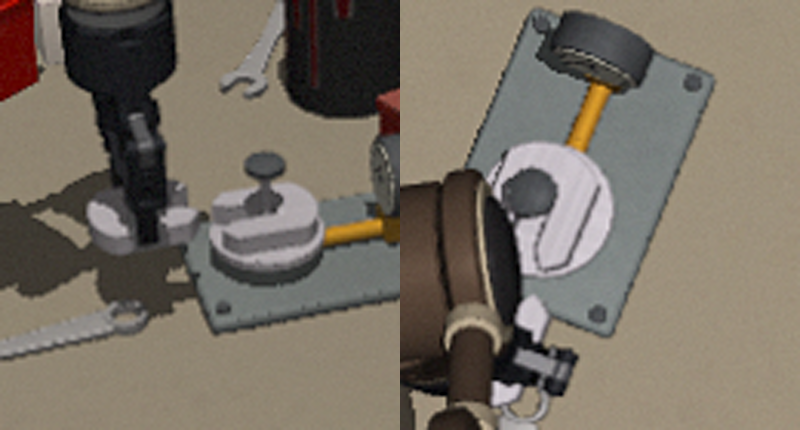

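```bash
python3 - <<'E'
from h import *
b=np.radians(-18.7);R=np.array([[np.cos(b),-np.sin(b)],[np.sin(b),np.cos(b)]])
t=np.radians(np.r_[np.linspace(48.6,131.4,30)]) # rear arc
rear=np.c_[40*np.cos(np.linspace(np.radians(131.4+0),np.radians(228.6),40)),40*np.sin(np.linspace(np.radians(131.4),np.radians(228.6),40))]
out=np.vstack([rear,[[26.5,-30],[36.2,-17],[28,-10],[-8,-10],[-8,10],[28,10],[36.2,17],[26.5,30]]])
w=np.array([.5098,.1294])
A=[]
for n,(u,v),k in(("scene",(240,150),5),("top",(195,160),5)):
    d=pickle.load(open(n+"4.pkl","rb"));cr=cv2.resize(d["pixels"][v:v+110,u:u+80,::-1],(400,550),interpolation=2)
    z=.0845
    pts=np.c_[w+out/1000@R.T,np.full(len(out),z)]
    cv2.polylines(cr,[((proj(d,pts)-[u,v]+.5)*k).astype(np.int32)],True,(0,0,255),1)
    th=np.linspace(0,2*np.pi,60)
    for zz,rr,c in((.102,.015,(0,255,0)),(.092,.015,(0,255,0)),(.04,.043,(255,255,0))):
        P=np.c_[.5995+rr*np.cos(th),.0993+rr*np.sin(th),np.full(60,zz)]
        cv2.polylines(cr,[((proj(d,P)-[u,v]+.5)*k).astype(np.int32)],True,c,1)
    A.append(cr)
cv2.imwrite("pics/o4.png",np.hstack(A))
E
```

```text
(no output)
```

View pics/o4.png

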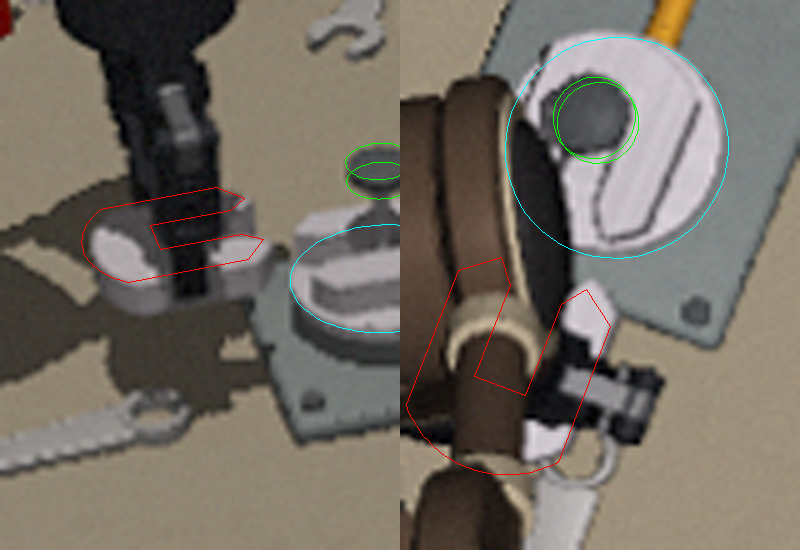

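```bash
python3 - <<'E'
from h import *
A=[]
for n,(u,v) in(("scene",(250,175)),("top",(280,205))):
    d=pickle.load(open(n+"4.pkl","rb"))
    A.append(cv2.resize(d["pixels"][v:v+55,u:u+50,::-1],(400,440),interpolation=cv2.INTER_CUBIC))
cv2.imwrite("pics/z4.png",np.hstack(A))
E
```

```text
(no output)
```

View pics/z4.png

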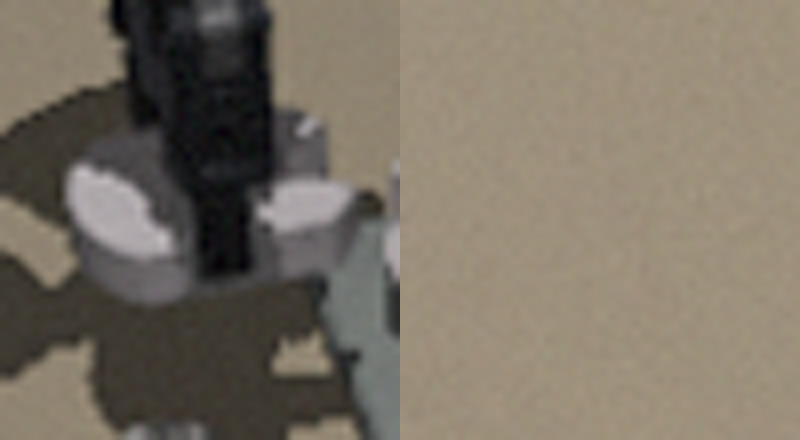

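```bash
python3 - <<'E'
from h import *
b=np.radians(-18.7);R=np.array([[np.cos(b),-np.sin(b)],[np.sin(b),np.cos(b)]]);w=np.array([.5098,.1294])
T=pickle.load(open("top4.pkl","rb"));S=pickle.load(open("scene4.pkl","rb"))
loc=lambda p:((p-w)@R*1000).round(1).tolist()
for z in(.0815,.0845):
  print(z,"T tip,corner",loc(plane(T,np.array([[233.2,216.6],[238.6,224]])-.5,z)))
  print("S tip,corner,rear-near corner,far tip",loc(plane(S,np.array([[294.4,198.1],[291.3,203.1],[272.5,207],[290.5,190]])-.5,z)))
# head: T top disc and scene top disc masks
for n,d,box in(("T",T,(215,165,250,205)),("S",S,(300,170,332,200))):
    u,v,u1,v1=box;A=cv2.resize(d["pixels"][v:v1,u:u1,::-1],None,fx=12,fy=12,interpolation=2);cv2.imwrite(f"pics/head{n}.png",A);print(A.shape)
a=cv2.imread("pics/headT.png")[:400,:400];b2=cv2.imread("pics/headS.png")[:360,:384]
c=np.zeros((400,784,3),np.uint8);c[:a.shape[0],:a.shape[1]]=a;c[:b2.shape[0],400:400+b2.shape[1]]=b2;cv2.imwrite("pics/heads.png",c)
E
```

```text
0.0815 T tip,corner [[39.3, -17.0], [30.1, -31.3]]
S tip,corner,rear-near corner,far tip [[40.5, -14.7], [29.5, -31.2], [-12.2, -32.2], [40.2, 19.5]]
0.0845 T tip,corner [[39.1, -17.5], [29.9, -31.8]]
S tip,corner,rear-near corner,far tip [[39.6, -19.1], [28.6, -35.5], [-12.8, -36.5], [39.2, 15.0]]
(480, 420, 3)
(360, 384, 3)
```

View pics/heads.png

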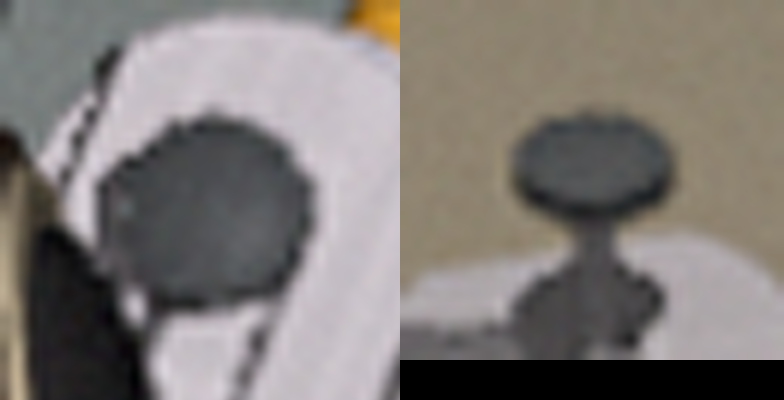

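```bash
python3 - <<'E'
from h import *
b=np.radians(-18.7);R=np.array([[np.cos(b),-np.sin(b)],[np.sin(b),np.cos(b)]]);w=np.array([.5098,.1294])
T=pickle.load(open("top4.pkl","rb"));S=pickle.load(open("scene4.pkl","rb"))
loc=lambda p:((p-w)@R*1000).round(1).tolist()
pT=plane(T,[[231.2,182.1]],.102);pS=plane(S,[[315.5,182.75]],.102)
print(pT,loc(pT),pS,loc(pS))
oT,vT=ray(T,[[231.2,182.1]]);oS,vS=ray(S,[[315.5,182.75]])
A=np.c_[vT[0],-vS[0]];k=np.linalg.lstsq(A,oS-oT,rcond=None)[0];print(oT+k[0]*vT[0],oS+k[1]*vS[0])
# weight near tip triangulated
oT,vT=ray(T,[[232.7,216.1]]);oS,vS=ray(S,[[293.9,197.6]])
A=np.c_[vT[0],-vS[0]];k=np.linalg.lstsq(A,oS-oT,rcond=None)[0];p=oT+k[0]*vT[0];print(p,oS+k[1]*vS[0],loc(p[:2]))
E
```

```text
[[0.60116459 0.10338531]] [[94.9, 4.7]] [[0.59718209 0.09593628]] [[93.5, -3.7]]
[0.6023066  0.10432517 0.0957527 ] [0.60262113 0.10413896 0.09578219]
[0.54139212 0.10043928 0.08334167] [0.54202827 0.10008594 0.08336929] [39.2, -17.3]
```

The weight sits about 3 mm ahead of the TCP axis. The stem is about 92 mm ahead of the weight's centre and about 2.5 mm to its left, but the cameras disagree by a few mm sideways. I'll slide in with a force guard and centre by touch on the stem.

```bash
python3 - <<'E'
from h import *
from rig import robot,eoat,read_camera,monitor
ck=monitor.current_clock
b=np.radians(-18.7);R=np.array([[np.cos(b),-np.sin(b)],[np.sin(b),np.cos(b)]]);w=np.array([.5098,.1294])
def g(l,feed,f=None,z=.0445):
    p=w+R@(np.array(l)/1000);r=robot.line_to((*p,z),feed=feed,until_force=f)
    e=monitor.current_eef_pos();print(round(ck(),2),r,"loc",((e[:2]-w)@R*1000).round(1),"z",e[2].round(4),monitor.current_force().round(1),monitor.current_opening().round(4));return r
g((30,2.5),.1)
if not g((80,2.5),.08,5):
    g((97,2.5),.04,4)
for n,(u,v) in(("scene",(260,130)),("top",(190,120))):
    d=read_camera(n);pickle.dump(d,open(n+"5.pkl","wb"));cv2.imwrite(f"pics/{n}5.png",cv2.resize(d["pixels"][v:v+120,u:u+120,::-1],(400,400),interpolation=2))
E
python3 -c "
import cv2,numpy as np
cv2.imwrite('pics/p5.png',np.hstack([cv2.imread('pics/scene5.png'),cv2.imread('pics/top5.png')]))"
```

```text
Traceback (most recent call last):
AttributeError: 'float' object has no attribute 'round'
[ WARN:0@0.019] global loadsave.cpp:275 findDecoder imread_('pics/scene5.png'): can't open/read file: check file path/integrity
[ WARN:0@0.019] global loadsave.cpp:275 findDecoder imread_('pics/top5.png'): can't open/read file: check file path/integrity
Traceback (most recent call last):
cv2.error: OpenCV(4.12.0) :-1: error: (-5:Bad argument) in function 'imwrite'
> Overload resolution failed:
>  - img data type = object is not supported
>  - Expected Ptr<cv::UMat> for argument 'img'
```

```bash
cat > m.py <<'E'
from h import *
from rig import robot,eoat,read_camera,monitor
ck=monitor.current_clock
b=np.radians(-18.7);R=np.array([[np.cos(b),-np.sin(b)],[np.sin(b),np.cos(b)]]);w=np.array([.5098,.1294])
def g(l,feed,f=None,z=.0445):
    p=w+R@(np.array(l)/1000);r=robot.line_to((*p,z),feed=feed,until_force=f)
    e=np.array(monitor.current_eef_pos());L=((e[:2]-w)@R*1000);F=np.array(monitor.current_force());F[:2]=F[:2]@R
    print(round(float(ck()),2),r,"loc",L.round(1),"z",round(float(e[2]),4),"Floc",F.round(1),round(float(monitor.current_opening()),4));return r,L
def look(k):
    A=[]
    for n,(u,v) in(("scene",(260,130)),("top",(190,120))):
        d=read_camera(n);pickle.dump(d,open(f"{n}{k}.pkl","wb"));A.append(cv2.resize(d["pixels"][v:v+120,u:u+120,::-1],(400,400),interpolation=2))
    cv2.imwrite(f"pics/p{k}.png",np.hstack(A))
E
python3 - <<'E'
from m import *
r,_=g((80,2.5),.08,5)
if not r: g((97,2.5),.04,4)
look(5)
E
```

```text
17.06 False loc [79.4  2.2] z 0.0441 Floc [-0.5  0.2 -1.8] 0.0579
17.49 True loc [94.7  2. ] z 0.0433 Floc [ 0.7 -0.4 -2. ] 0.0575
```

View pics/p5.png

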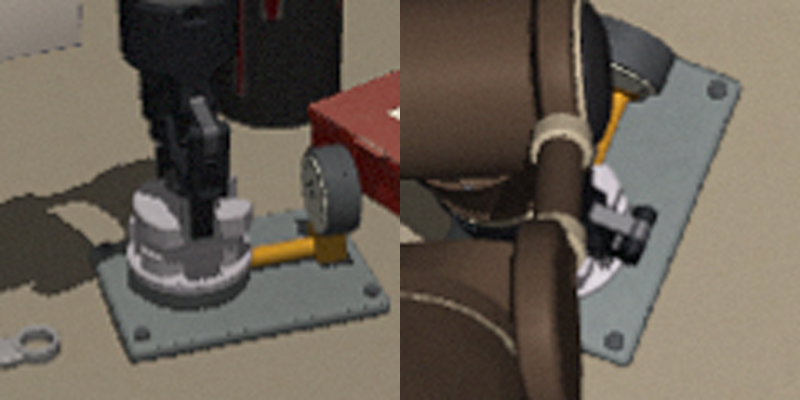

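It touched at 94.7 mm (expected 96), so the slot end is on the stem. I'll back off 4 mm and probe sideways.

```bash
python3 - <<'E'
from m import *
g((90.7,2.2),.04)
r1,L1=g((90.7,11.5),.025,4)
g((90.7,2.2),.06)
r2,L2=g((90.7,-7.5),.025,4)
m=(L1[1]+L2[1])/2;print(m,r1,r2)
if r1 and r2: g((90.7,m),.06)
E
```

```text
17.84 False loc [90.3  2.2] z 0.0443 Floc [-0.   0.2 -2.2] 0.0579
18.23 True loc [89.6 10. ] z 0.0432 Floc [ 0.9 -0.5 -2.8] 0.0579
18.51 False loc [90.5  1.6] z 0.0441 Floc [-0.6  0.1 -2.6] 0.0578
18.8 True loc [90.2 -1.5] z 0.0436 Floc [ 0.7  2.8 -2. ] 0.058
4.25534836910448 True True
19.07 False loc [90.4  4.3] z 0.0442 Floc [-0.4  0.2 -3. ] 0.058
```

The sideways span is 11.5 mm against 12 expected, centred at 4.3. I'll repeat the forward probe on centre, then lower.

```bash
python3 - <<'E'
from m import *
r,L=g((99,4.3),.025,4)
f=L[0]-4 if r else 90.7
g((f,4.3),.05)
r,L=g((f,4.3),.02,3,z=.0300)
look(6)
E
```

```text
19.38 True loc [94.2  3.4] z 0.0426 Floc [-0.7  0.  -3.1] 0.0577
19.62 False loc [89.6  4.2] z 0.0441 Floc [-0.6 -0.5 -3.3] 0.0579
20.1 True loc [90.2  4.4] z 0.037 Floc [-0.1 -0.3  4.3] 0.0579
```

View pics/p6.png

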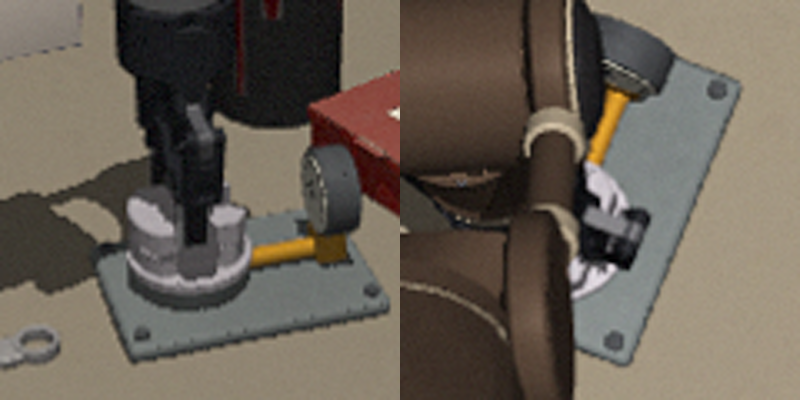

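It touched down at z = 0.037, which puts the weight's bottom at about 59 mm as expected. Now release, rise straight up, back away and look.

```bash
python3 - <<'E'
from m import *
r,L=g((90.2,4.3),.02,3,z=.0355)
eoat.command_gripper(.078,40)
print(monitor.current_force())
print(g((90.2,4.3),.1,10,z=.15))
p=w+R@np.array([-.1,0.004]);q=robot.ik((.32,-.1,.25),ori(b,-1));print(q)
robot.move_ptp((.40,-.1,.25),ori(b,-1))
print(ck());look(7)
T=read_camera("top");cv2.imwrite("pics/top7.png",T["pixels"][:,:,::-1])
E
```

```text
20.45 False loc [90.3  4.4] z 0.0369 Floc [-3.8 -1.5  8.4] 0.0578
[-0.22274439 -0.02703622  0.70734778]
22.07 False loc [89.5  3.9] z 0.1489 Floc [-0.4  0.5 -0.4] 0.0781
(False, array([89.48343632,  3.93634624]))
[-0.43300133 -0.34846405  2.19335221  0.          1.2967045   1.46417157]
23.2333
```

View pics/p7.png

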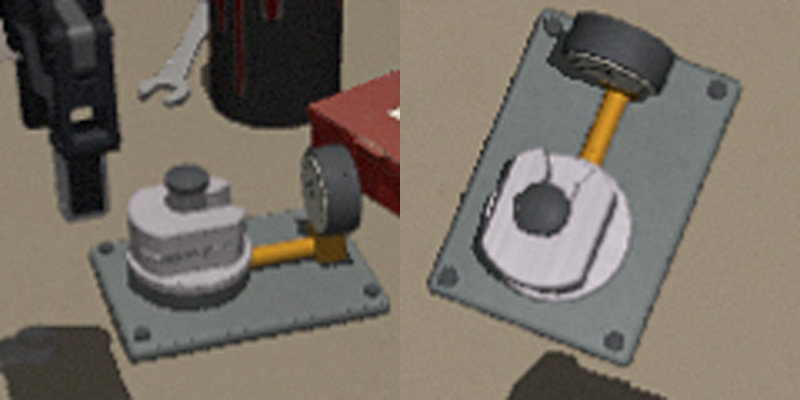

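View pics/top7.png

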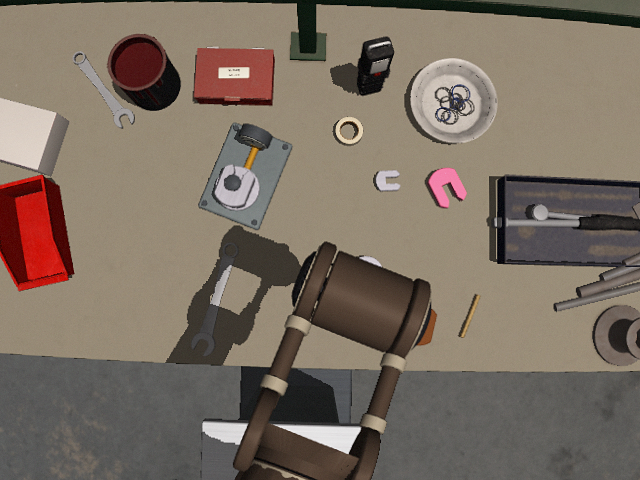

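```bash
python3 - <<'E'
from h import *
T=pickle.load(open("top7.pkl","rb"));S=pickle.load(open("scene7.pkl","rb"))
a=cv2.resize(S["pixels"][175:230,292:342,::-1],(400,440),interpolation=2)
c=(.6,.1);r=rect(T,*c,.076,half=.055,s=.00025)
r=cv2.resize(r,(400,400));r=np.vstack([r,np.zeros((40,400,3),np.uint8)])
cv2.imwrite("pics/fin.png",np.hstack([a,r]))
hsv=cv2.cvtColor(T["pixels"],cv2.COLOR_RGB2HSV)
E
```

```text
(no output)
```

View pics/fin.png

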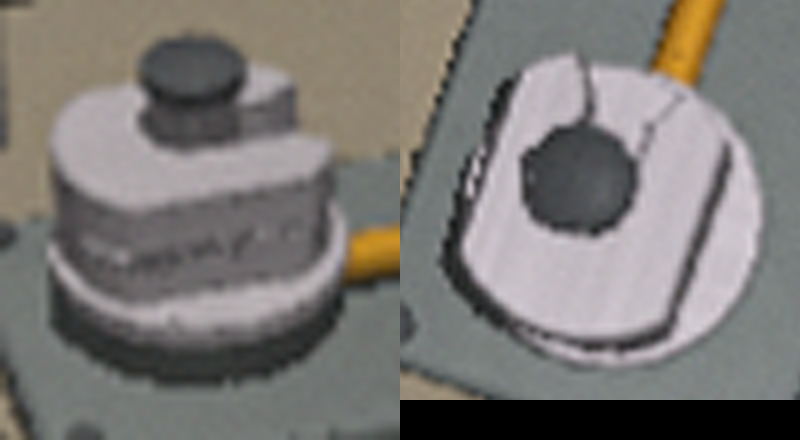

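The weight is flat on the first, its flats aligned at about -18.7°, and its slot faces the gauge with the stem in the middle. The small weight is still at (387,181). I'll hand in.

```bash
python3 -c "
from rig import robot,monitor
print(monitor.current_clock());robot.finish_job()"
```

```text
23.3833
the job is handed in; nothing more can be done
```

The loose steel weight is now on the tester, flat on the first weight, with its slot facing the opposite way. I handed the job in at 23.4 s of the 38 s allowed.

- **Grasp:** The first grasp closed above the weight and moved nothing, because the open fingertips sat much farther back than I had assumed. I went lower and the second grasp held, at 58 mm opening.
- **Placing:** I slid the weight under the head and centred it by lightly touching the stem on both sides (11.5 mm of travel, 12 expected) and at the slot end. I backed off 4 mm and set it down at the expected height, then released it and moved clear.
- **Last pictures:** The weight lies flat, with its flats within about 1° of opposite to the slot below. The slot faces the gauge, the stem is at the middle, and the small weight has not moved.
- **Disagreement:** The two cameras differed by about 4–8 mm on the head's position, so I relied on touch for the final centring. My two slot-end touches agreed to 0.5 mm, about 1.5 mm short of the camera estimate.

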